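Stand the tall canister on the scanner's stand with its label to the window

TASK

Take the tall canister out of the sloped rack and set it gently upright, centred on the scanner's little round stand, turned so that its label squarely faces the scanner's window. Leave the short canister in the rack and the mug and cup where they are.

Things in the scene. Friction and masses are not known exactly. Their poses are not given: they have to be found in the camera images.
- tall_canister: Tall aluminium canister, grey lid; 56 mm diameter, 130 mm high, about 0.35 kg. Origin: centre of its underside; z: its axis, to the lid; x: from the axis out through the middle of the paper barcode label (14 to 94 mm up). A raised tab on the lid (12 x 22 mm, 8 mm high, 18 mm off the axis) is on the label's side. Starts leaning in either rack lane, label turned variously.
- tall_canister_label (a point): Middle of the tall canister's label: on its side surface, 28 mm from the axis, 54 mm above the underside.
- short_canister: The same kind of canister, 56 mm in diameter but only 85 mm high, in the rack's other lane; stays there. Origin and axes as for the tall one.
- rack: Fixed wooden rack, two lanes, 250 mm wide. Origin: on the foot board between the lanes, 42 mm up; z: the canisters' axis, 0.6 rad from vertical, tops lean to the robot; y: across (lane axes at y = -58, +58 mm, x = 0); x: out of the slope. Canisters stand on the foot board (z = 0) and lean on bars at their -x side; board and bars end 75 mm along z, so the tall canister stands out 55 mm.
- scanner: Fixed black scanner: foot plate 90 mm wide, 8 mm thick, with a narrow round stand and the scanner block. Origin: on the counter under the stand's axis; x: level, from the stand's axis to the block; z: up. The block is 64 mm deep, 90 mm wide, its top 140 mm above the counter, its front face 95 mm from the stand's axis.
- stand_top (a point): Centre of the stand's flat grey plastic top, a disc 44 mm in diameter, 45 mm above the counter.
- window (a point): Centre of the scanner's glass window (66 mm square) in the block's face towards the stand, 90 mm above the counter.
- mug: White mug, 80 mm in diameter, 90 mm high, handle at its +y; bystander. Origin: centre of its underside.
- cup: Small white cup, 64 mm in diameter, 55 mm high; bystander. Origin: centre of its underside.
Not all that is in view belongs to the job. Leave any pink or yellow look-alike of the tall_canister alone.

How it is judged (in metres and radians):
On the way:
1. the tall canister is lifted out of the rack (distance between tall_canister and rack above 0.16 m), for 0.1 s.
At the end, for the whole second after the job is handed in: The tall canister stands upright (within 3 degrees) and at rest on the stand's top, its axis within 12 mm of the stand's, its label facing the scanner's window within 0.25 rad (14 degrees); the short canister, mug and cup are within 30 mm of where they began (horizontal distance between tall_canister and stand_top below 0.012 m and z of tall_canister in the frame of stand_top between -0.004 and 0.004 m and angle between tall_canister's own z axis and vertical below 0.06 rad and angle between the x axis of tall_canister and the x axis of scanner, either way round below 0.25 rad and x of tall_canister_label in the frame of scanner above 0.01 m and linear speed of tall_canister below 0.02 m/s and angular speed of tall_canister below 0.1 rad/s and distance of each of short_canister, mug, cup from where it was at the start of the episode below 0.03 m); the robot touches nothing.
It fails at once if a bystander (short canister, mug or cup) is moved more than 30 mm (distance of any of short_canister, mug, cup from where it was at the start of the episode above 0.03 m).
It fails at once if the tall canister is dropped or slammed onto the stand: faster than 0.4 m/s when within 20 mm of its top (distance between tall_canister and stand_top below 0.02 m and linear speed of tall_canister above 0.4 m/s).
It also fails if it takes over 38 s, if anything falls off the work surface, if the arm or the gripper's body presses on something with over 40 N, if the wrist force passes 120 N, or if a joint passes its speed limit or range.

ROBOT

A 6-joint arm with a two-finger parallel gripper is mounted at the origin on the work surface. World frame = base frame: x ahead of the robot, y to its left, z up, the work surface at z = 0. Lengths are in mm, angles in degrees, forces in N, time in s.
With the tool pointing down it reaches from about 300 to 850 mm from the base axis. Payload 4.2 kg.
Tool frame: the origin (TCP) lies between the finger pads; the fingertips stand 22 mm ahead of it and the grasp point (between the pads) lies 3 mm ahead of it; z points along the fingers, y is the direction in which the jaws open and shut (so a half turn about z gives the same grasp; the last joint's range is limited). The gripper opens to 91 mm and grips with 3 to 60 N. Pads are 32 mm wide; open, the fingers measure 118 mm over their backs; the gripper's body (76 mm by 178 mm) begins 60 mm behind the grasp point.
Start: joints at [-67.552, 18.312, 89.639, -0, 72.044, -1.146], TCP at [230.153, -526.944, 235.976] pointing down, gripper open.
Joint ranges: [-177.97, 177.97], [-48.28, 115.42], [12.27, 149.76], [-77.06, 257.06], [2.81, 150.46], [-146.56, 146.56]. Speed limits (degrees/s): [147.25, 147.25, 180, 180, 180, 180].

INTERFACE

Orientations are given as [roll, pitch, yaw] about the fixed x, y, z axes, in that order (R = Rz(yaw) Ry(pitch) Rx(roll)).
In Python, from workcell import * gives the robot as it stands.
- The arm moves only by the shell command python3 -m jog 'ROWS' [OPENING] [FORCE]. ROWS is text: rows parted by semicolons, each of 6 numbers parted by spaces: the shift along the tool's x, y, z in units of 0.5 m (1.0 is 0.5 m), then the turn, a rotation vector about the tool's x, y, z in units of pi/2 rad (1.0 is pi/2 rad). A call has 1 to 20 rows; each row is the pose to reach, as a shift and turn from the pose measured when the call began, along the tool's axes at that moment; what a row does not reach only later rows make up. A row lasts 1/12 s, in which the tool goes at most 41.7 mm and 7.16 degrees, less where a joint would pass 70% of its speed; a pose out of reach is approached as far as the arm can. A call with a number of a shift or a turn outside -1 to 1 is refused whole. A call with a gripper value outside its range is refused whole. OPENING is the opening, from -1 (shut) to 1 (fully open), set as the call begins (- or left out, the last holds). The fingers move at their own pace and stop on an object; FORCE is the grip in N (left out, the last holds). Time passes only in rows, so rows that repeat a pose let the fingers close. It gives the time, the measured TCP pose, the force and the opening at its end, in the units of the state.
- state(): the state, without advancing time (a new reading comes with each control period).
- grab_frame(name): name is "side" or "top" or "wrist"; returns the picture (480x640x3 uint8, red, green, blue); there is no depth.
- calibration(name): a dict with "mtx" (3x3 intrinsics, pixels), "distortion" ([k1, k2, p1, p2, k3] as OpenCV has them; the pictures are not rectified), "rvec" (rotation vector, rad) and "tvec" (3), from world to camera coordinates, as OpenCV has them. Camera axes: x right, y down, z forward; pixel columns grow to the right and rows downward; lengths in mm; the calibration is good to about 2 mm. A picture is of the moment at which its call begins: read the wrist's pose just before it. calibration takes no time and is no camera call; for the wrist camera it gives the pose at the moment of the call.
- job_done(): hands the job in, once; it reports no verdict.
Trained networks look in the newest picture that a camera, given by its name, has taken for a name from the list of things; names that differ only in an ending like _2 or _b are one class to them, and where a whole thing is asked for, a point or a joint stands for the part that bears it (a point fixed in the world has none). Each returns a list of dicts, best first, with "confidence" (0 to 1); they miss things now and then, are a little off and sometimes report something else, mostly with a low value. They report only what shows in the picture. A call takes as long as a camera call. They do not tell look-alikes from the thing itself.
- spot_in(query, camera): "rect" ([left, top, right, bottom] in pixels, round what is visible of it).
- tip_of(query, camera): "location" ([column, row] in pixels: a listed point, or the origin of a listed thing).
The state is a dict: "time_s": time; "qpos": joint angles; "qvel": joint speeds; "effort": joint torques, N m; "ee_pos": TCP position; "ee_rot": TCP orientation; "force": force on the tool from outside, world axes, zero at the start; "torque": the same for the moment, N m; "gripper_width": finger opening in mm.
Only numpy, scipy, OpenCV 4.12 (cv2) and the standard library are available. Lean on these libraries where they do the work, as an engineer would, in place of code of your own. Each camera call takes 0.05 s, during which the arm holds its last target. There are 200 camera calls.

## Working session

There is one attempt and no reset: what is moved stays moved. The work goes in short steps, Python scripts to look and compute and a shell command to move; the robot and the scene stay as the last step left them, time stands still between calls to the robot, and variables do not carry over. Pictures are saved under pics/ and viewed, about 8 in all and at most 12, crops included, and the job is handed in when it is done.

```bash
mkdir -p pics; ls; python3 - <<'E'
from workcell import *
import cv2,numpy as np
s=state();print(s['time_s'],s['ee_pos'],s['ee_rot'],s['gripper_width'])
for c in("side","top"):
    im=grab_frame(c);cv2.imwrite(f"pics/{c}0.png",im[:,:,::-1])
    k=calibration(c);print(c,k)
    for q in["tall_canister","short_canister","rack","scanner","mug","cup"]:
        print(q,[(np.round(d['rect']).tolist(),round(d['confidence'],2)) for d in spot_in(q,c)][:3])
    for q in["stand_top","window","rack","tall_canister_label","tall_canister","scanner"]:
        print(q,[(np.round(d['location'],1).tolist(),round(d['confidence'],2)) for d in tip_of(q,c)][:3])
print(state()['time_s'])
E
```

```text
pics
0.0 [ 229.95378895 -526.51708245  235.12441392] [-1.79899747e+02 -1.64287411e-03  2.35909154e+01] 91.17192138487749
side {'mtx': array([[569.66548464,   0.        , 324.91044288],
       [  0.        , 569.66548464, 245.43298326],
       [  0.        ,   0.        ,   1.        ]]), 'distortion': array([-0.05222863,  0.        ,  0.        ,  0.        ,  0.        ]), 'rvec': array([ 0.12573473, -2.88384784,  1.12227955]), 'tvec': array([ 593.53037596,  113.98278736, 1207.94802049])}
tall_canister [([222.0, 189.0, 270.0, 231.0], 0.79), ([311.0, 141.0, 356.0, 192.0], 0.74), ([401.0, 190.0, 455.0, 248.0], 0.66)]
short_canister [([315.0, 186.0, 354.0, 226.0], 0.74), ([383.0, 259.0, 408.0, 296.0], 0.18)]
rack []
scanner [([327.0, 324.0, 383.0, 424.0], 0.87), ([317.0, 182.0, 355.0, 227.0], 0.44)]
mug [([240.0, 228.0, 280.0, 285.0], 0.64)]
cup [([383.0, 259.0, 408.0, 298.0], 0.68)]
stand_top [([355.4, 330.7], 0.68)]
window []
rack [([322.6, 202.3], 0.74)]
tall_canister_label [([326.1, 175.1], 0.6), ([236.6, 202.6], 0.57), ([351.9, 343.3], 0.43)]
tall_canister [([227.3, 221.8], 0.7), 
[... 459 characters left out ...]
.0, 264.0], 0.88), ([364.0, 129.0, 416.0, 187.0], 0.72), ([364.0, 317.0, 430.0, 369.0], 0.55)]
short_canister [([366.0, 226.0, 399.0, 268.0], 0.95), ([415.0, 218.0, 461.0, 266.0], 0.39)]
rack [([345.0, 202.0, 463.0, 290.0], 0.67)]
scanner [([159.0, 257.0, 258.0, 303.0], 0.77)]
mug [([288.0, 156.0, 340.0, 199.0], 0.98)]
cup [([298.0, 294.0, 327.0, 324.0], 0.69)]
stand_top [([242.9, 272.3], 0.83)]
window [([192.5, 279.2], 0.84)]
rack [([403.1, 230.7], 0.83)]
tall_canister_label [([393.9, 145.8], 0.98), ([386.7, 332.1], 0.93), ([424.5, 230.0], 0.68)]
tall_canister [([368.2, 355.6], 0.86), ([371.1, 133.5], 0.67), ([428.4, 227.3], 0.62)]
scanner [([241.8, 274.5], 0.7), ([401.3, 231.7], 0.57)]
1.3
```

View pics/top0.png

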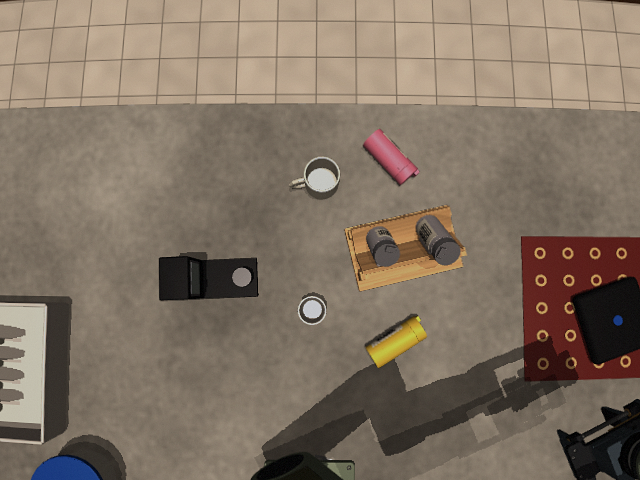

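View pics/side0.png

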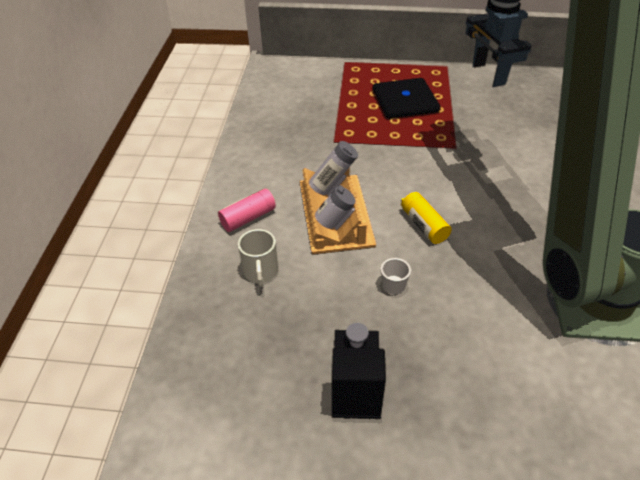

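The top view shows the rack at about (405,248), with the tall canister in the right (−y) lane (lid ≈ (447,251)) and the short one in the left lane. Its label is on the upper-left side, near (425,230). The scanner stand is at (242,276) with the block to its left. The pink and yellow cylinders are decoys. The side view agrees.

```bash
cat > h.py <<'E'
from workcell import *
import cv2,numpy as np
from scipy.spatial.transform import Rotation as Ro
from scipy.optimize import least_squares
def proj(P,k): return cv2.projectPoints(np.atleast_2d(np.array(P,float)),k['rvec'],k['tvec'],k['mtx'],k['distortion'])[0].reshape(-1,2)
def ray(uv,k):
    n=cv2.undistortPoints(np.array([[uv]],float),k['mtx'],k['distortion'])[0,0]
    R=cv2.Rodrigues(k['rvec'])[0]; return -R.T@k['tvec'].ravel(), R.T@np.array([n[0],n[1],1])
def onz(uv,z,k):
    c,d=ray(uv,k); return c+d*(z-c[2])/d[2]
def tri(a,ka,b,kb):
    c1,d1=ray(a,ka);c2,d2=ray(b,kb)
    A=np.c_[d1,-d2];t=np.linalg.lstsq(A,c2-c1,rcond=None)[0];p,q=c1+d1*t[0],c2+d2*t[1]
    return (p+q)/2,np.linalg.norm(p-q)
def rackR(psi): return Ro.from_euler('z',psi).as_matrix()@Ro.from_euler('y',-.6).as_matrix()
def tool(): 
    s=state();return Ro.from_euler('xyz',s['ee_rot'],degrees=True).as_matrix(),np.array(s['ee_pos'])
def row(Rg,pg):
    R,p=tool(); d=R.T@(pg-p)/500; w=Ro.from_matrix(R.T@Rg).as_rotvec()/(np.pi/2)
    return np.round(np.r_[d,w],4)
E
python3 - <<'E'
from h import *
T=calibration('top');S=calibration('side')
print('stand',onz((242.9,272.3),45,T),tri((242.9,272.3),T,(355.4,330.7),S))
print('window',onz((192.5,279.2),90,T))
# scanner block top corners / plate corners by eye in top
for uv,z in [((159,258),140),((159,300),140),((258,259),8),((258,296),8)]: print(onz(uv,z,T))
# rack: fit x,y,psi with lid centres (both views)
def pts(v):
    R=rackR(v[2]);o=np.array([v[0],v[1],42]);return [o+R@[0,-58,130],o+R@[0,58,85]]
f=lambda v: np.r_[proj(pts(v),T)-[[447,252],[385,255]],proj(pts(v),S)-[[345,151],[342,196]]].ravel()
r=least_squares(f,[600,-200,.2]);print(r.x,f(r.x))
R=rackR(r.x[2]);o=np.array([*r.x[:2],42]);print('origin proj',proj(o,T),proj(o,S));print('tall lid',pts(r.x)[0],'bottom',o+R@[0,-58,0])
E
```

```text
stand [528.2238556  152.49844748  45.        ] (array([525.00251759, 152.92875018,  42.82281401]), np.float64(6.600597374272422))
window [510.63513617 254.74002531  90.        ]
[552.59564703 313.64704034 140.        ]
[466.00776153 310.51973283 140.        ]
[560.76346701 123.69903965   8.        ]
[475.19149987 122.18447248   8.        ]
[ 6.27692585e+02 -2.02583172e+02  2.38293472e-01] [-1.49769318 -0.89999821  0.18723947 -1.48832539  1.15254937 -1.65582241
  1.58228382 -0.39523518]
origin proj [[400.53553291 229.44993065]] [[319.28907217 203.29012582]]
tall lid [ 570.05387559 -276.27072949  149.29362994] bottom [ 641.38317558 -258.94421982   42.        ]
```

```bash
cat >> h.py <<'E'
def grasp(v,zc,a=0.,tilt=None):
    "tool pose: TCP grasp point at height zc along tall canister, jaws at angle a from rack x"
    R=rackR(v[2]);o=np.array([v[0],v[1],42]);y=R@[np.cos(a),np.sin(a),0];z=-R[:,2]
    return np.c_[np.cross(y,z),y,z],o+R@[0,-58,zc+3]
E
python3 -c "
from h import *
for zc in (290,): print(row(*grasp((627.7,-202.6,.238),zc)),grasp((627.7,-202.6,.238),zc)[1])"
```

```text
[ 0.6423 -0.2192 -0.0957 -0.317   0.2663 -0.8607] [ 480.59732767 -297.96916881  283.82333517]
```

```bash
python3 -m jog '0.642 -0.219 -0.096 -0.317 0.266 -0.861;0.642 -0.219 -0.096 -0.317 0.266 -0.861;0.642 -0.219 -0.096 -0.317 0.266 -0.861;0.642 -0.219 -0.096 -0.317 0.266 -0.861;0.642 -0.219 -0.096 -0.317 0.266 -0.861;0.642 -0.219 -0.096 -0.317 0.266 -0.861;0.642 -0.219 -0.096 -0.317 0.266 -0.861;0.642 -0.219 -0.096 -0.317 0.266 -0.861;0.642 -0.219 -0.096 -0.317 0.266 -0.861;0.642 -0.219 -0.096 -0.317 0.266 -0.861;0.642 -0.219 -0.096 -0.317 0.266 -0.861;0.642 -0.219 -0.096 -0.317 0.266 -0.861;0.642 -0.219 -0.096 -0.317 0.266 -0.861;0.642 -0.219 -0.096 -0.317 0.266 -0.861;0.642 -0.219 -0.096 -0.317 0.266 -0.861;0.642 -0.219 -0.096 -0.317 0.266 -0.861' 1 30
python3 - <<'E'
from h import *
k=calibration('wrist');im=grab_frame('wrist');cv2.imwrite('pics/w1.png',im[:,:,::-1])
np.save('w1.npy',np.array([k],dtype=object),allow_pickle=True)
v=(627.7,-202.6,.238);R=rackR(v[2]);o=np.array([v[0],v[1],42])
print(state()['qpos'],row(*grasp(v,290)))
for n,p in dict(tl=[0,-58,130],sl=[0,58,85],tb=[0,-58,0],o=[0,0,0]).items(): print(n,proj(o+R@p,k))
for q in["tall_canister","short_canister"]: print(q,[(np.round(d['rect']).tolist(),round(d['confidence'],2)) for d in spot_in(q,'wrist')][:3])
for q in["tall_canister_label","rack"]: print(q,[(np.round(d['location'],1).tolist(),round(d['confidence'],2)) for d in tip_of(q,'wrist')][:3])
E
```

```text
time_s: 2.63
ee_pos: [480.6, -298.1, 284.2]
ee_rot: [145.6, 0.0, 103.6]
force: [0.5, -1.3, 0.1]
gripper_width: 91.1
[-49.17364549   8.07805401 104.45020436  37.10023081  56.29514032
 -80.8990456 ] [ 0.0001 -0.0006  0.0007 -0.0002  0.0003  0.0005]
tl [[318.90287504 231.71152149]]
sl [[318.99232204 108.49775311]]
tb [[318.74155987 211.40264578]]
o [[318.80106141 166.33070512]]
tall_canister [([363.0, 144.0, 441.0, 223.0], 0.79), ([282.0, 192.0, 343.0, 267.0], 0.78), ([6.0, 0.0, 148.0, 170.0], 0.58)]
short_canister [([285.0, 83.0, 342.0, 142.0], 0.94)]
tall_canister_label [([111.0, 69.9], 0.96), ([327.1, 203.5], 0.87), ([411.0, 190.1], 0.84)]
rack [([314.4, 167.3], 0.91)]
```

View pics/w1.png

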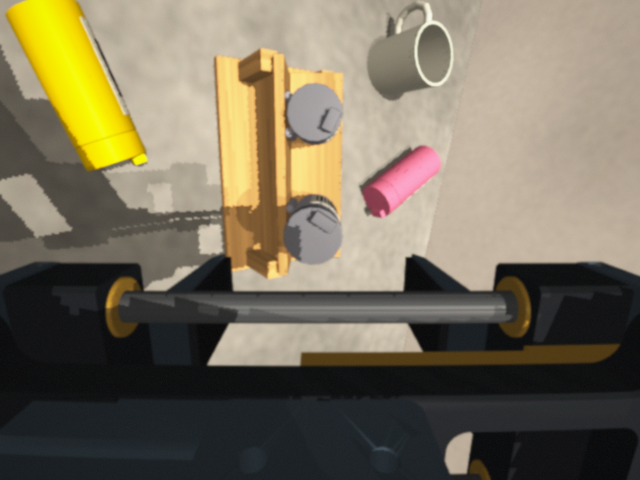

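The wrist view shows the tall lid at about (313,235) with its tab toward (321,219), the label in view above it, and the short lid at (314,113). The rack estimate is a few mm off, so I'll measure the lids more closely.

```bash
python3 - <<'E'
import cv2
im=cv2.imread('pics/w1.png')[185:275,265:360]
im=cv2.convertScaleAbs(im,alpha=1.6,beta=0)
im=cv2.resize(im,None,fx=6,fy=6,interpolation=cv2.INTER_CUBIC)
for i in range(0,95,10): cv2.putText(im,str(265+i),(i*6,10),0,.35,(0,255,0)); cv2.line(im,(i*6,0),(i*6,540),(0,90,0),1)
for i in range(0,90,10): cv2.putText(im,str(185+i),(0,i*6+4),0,.35,(0,255,0)); cv2.line(im,(0,i*6),(570,i*6),(0,90,0),1)
cv2.imwrite('pics/c1.png',im)
E
```

```text
(no output)
```

View pics/c1.png

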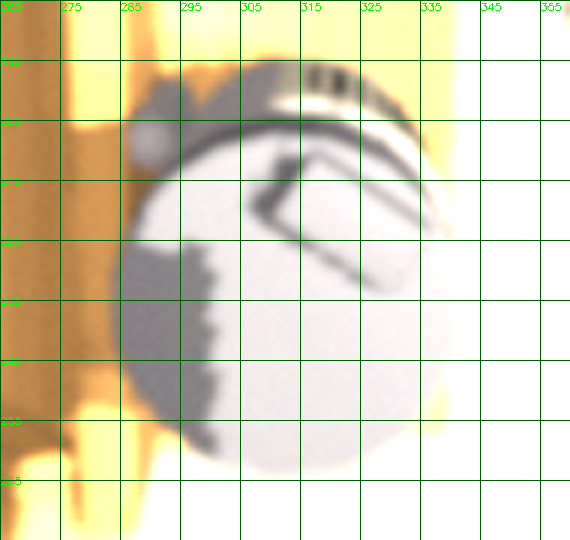

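```bash
python3 - <<'E'
from h import *
T=calibration('top');S=calibration('side');W=calibration('wrist')
def pts(v):
    R=rackR(v[2]);o=np.array([v[0],v[1],42]);return [o+R@[0,-58,130],o+R@[0,58,85]]
O=lambda v:np.array([v[0],v[1],42.])
f=lambda v: np.r_[(proj(pts(v),W)-[[312,234.7],[314,113]]).ravel(),.3*(proj(pts(v),T)-[[447,252],[385,255]]).ravel(),.3*(proj(pts(v),S)-[[345,151],[342,196]]).ravel(),.3*(proj(O(v),T)-[403.1,230.7]).ravel(),.3*(proj(O(v),S)-[322.6,202.3]).ravel(),.3*(proj(O(v),W)-[314.4,167.3]).ravel()]
r=least_squares(f,[628,-203,.238]);print(r.x,np.round(f(r.x).reshape(-1,2),1))
R=rackR(r.x[2]);o=O(r.x)
rim=o+R@np.c_[28*np.cos(np.arange(0,6.28,1.5708)),28*np.sin(np.arange(0,6.28,1.5708))-58,np.full(4,130)].T.T[...,None] if 0 else np.array([o+R@[28*np.cos(t),28*np.sin(t)-58,130] for t in np.arange(4)*np.pi/2]);print(proj(rim,W))
for phi in np.radians([45,55,65]):
    t=o+R@[18*np.cos(phi),18*np.sin(phi)-58,138]; l=o+R@[28*np.cos(phi),28*np.sin(phi)-58,54]
    print(np.degrees(phi),proj(t,W)-proj(pts(r.x)[0],W),proj(l,W)-proj(pts(r.x)[0],W),proj(l,T),proj(l,S))
for zc in(170,104): print(zc,row(*grasp(r.x,zc)))
E
```

```text
[ 6.22491087e+02 -2.08063067e+02  2.19367321e-01] [[ 0.2  1. ]
 [ 0.6 -1.3]
 [ 0.2  0.7]
 [ 0.7  0.2]
 [ 1.2 -0.8]
 [ 1.1 -0.5]
 [-0.   0.3]
 [-0.3 -0.1]
 [ 0.1  0.8]]
[[342.28776427 236.21250842]
 [312.64280184 205.71962026]
 [282.18879227 235.21565626]
 [311.85688902 264.5551827 ]]
45.0 [[ 14.16809885 -11.76558227]] [[ 18.78603413 -30.52076744]] [[426.07427414 231.26630973]] [[325.24200178 173.07932325]]
55.0 [[ 11.54493521 -14.02257248]] [[ 15.5636109  -33.33361172]] [[424.79300252 233.07771401]] [[326.71530088 174.49845647]]
65.0 [[  8.55526721 -15.79853924]] [[ 11.88635391 -35.54810788]] [[423.84183614 235.01151035]] [[328.32041973 175.80144013]]
170 [-4.500e-03 -1.270e-02  2.322e-01 -1.000e-04 -6.500e-03  1.040e-02]
104 [-5.900e-03 -1.270e-02  3.641e-01 -1.000e-04 -6.500e-03  1.040e-02]
```

```bash
python3 -m jog '-0.004 -0.013 0.05 0 -0.0065 0.01;-0.004 -0.013 0.1 0 -0.0065 0.01;-0.004 -0.013 0.15 0 -0.0065 0.01;-0.0045 -0.013 0.2 0 -0.0065 0.01;-0.0045 -0.013 0.23 0 -0.0065 0.01;-0.005 -0.013 0.26 0 -0.0065 0.01;-0.005 -0.013 0.29 0 -0.0065 0.01;-0.0055 -0.013 0.315 0 -0.0065 0.01;-0.006 -0.013 0.335 0 -0.0065 0.01;-0.006 -0.013 0.35 0 -0.0065 0.01;-0.006 -0.013 0.36 0 -0.0065 0.01;-0.006 -0.013 0.364 0 -0.0065 0.01;-0.006 -0.013 0.364 0 -0.0065 0.01'
python3 - <<'E'
from h import *
W=calibration('wrist');im=grab_frame('wrist');cv2.imwrite('pics/w2.png',im[:,:,::-1])
v=(622.5,-208.06,.2194);print(row(*grasp(v,104)),state()['force'])
E
```

```text
time_s: 3.97
ee_pos: [576.1, -277.9, 130.1]
ee_rot: [145.6, 0.0, 102.6]
force: [0.4, -0.2, 0.4]
gripper_width: 91.6
[0.0003 0.0001 0.0005 0.     0.0001 0.0005] [ 0.06799786 -0.48743006  0.7329589 ]
```

View pics/w2.png

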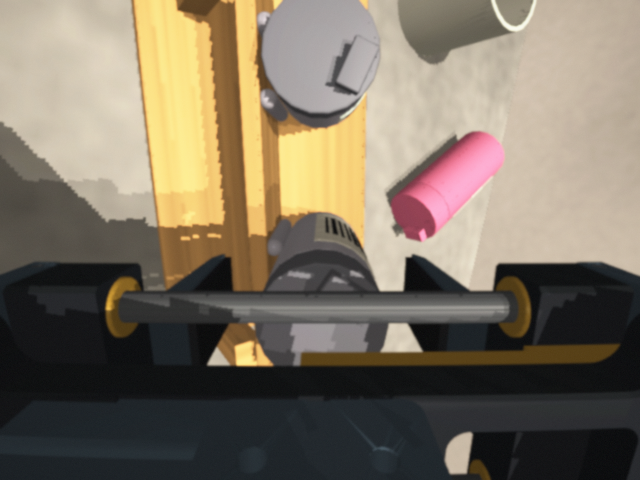

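The tall canister sits between the fingers at columns 258–387, against jaws at 230–407, so it is about 2 mm off centre. Closing the gripper.

```bash
python3 -m jog '0 0.003 0 0 0 0;0 0.003 0 0 0 0;0 0.003 0 0 0 0;0 0.003 0 0 0 0;0 0.003 0 0 0 0;0 0.003 0 0 0 0;0 0.003 0 0 0 0;0 0.003 0 0 0 0' -1 40
```

```text
time_s: 4.68
ee_pos: [577.2, -277.8, 131.5]
ee_rot: [145.6, 0.0, 102.6]
force: [-1.3, -0.6, 1.8]
gripper_width: 55.5
```

```bash
python3 -m jog '0 0 -0.01 0 0 0;0 0 -0.03 0 0 0;0 0 -0.06 0 0 0;0 0 -0.10 0 0 0;0 0 -0.15 0 0 0;0 0 -0.20 0 0 0;0 0 -0.25 0 0 0;0 0 -0.3 0 0 0;0 0 -0.34 0 0 0;0 0 -0.36 0 0 0;0 0 -0.36 0 0 0;0 0 -0.36 0 0 0'
python3 - <<'E'
from h import *
st=np.array([524,152.5,45.])
# jaws az = 93-55
a=np.radians(93-55);y=np.array([np.cos(a),np.sin(a),0]);z=np.array([0,0,-1.]);Rg=np.c_[np.cross(y,z),y,z]
for up in (110,): print(row(Rg,st+[0,0,104+3+up]),state()['qpos'])
E
```

```text
time_s: 5.68
ee_pos: [477.4, -299.7, 279.0]
ee_rot: [145.7, -0.0, 102.6]
force: [-0.8, 0.6, -4.3]
gripper_width: 55.2
[ 0.8622  0.2187  0.1906  0.3749  0.0844 -0.2738] [-49.41557589   7.99119022 105.32992534  37.28075159  55.26252974
 -80.68778008]
```

```bash
python3 -m jog '0.02 0.005 0.004 0.009 0.002 -0.006;0.06 0.015 0.013 0.026 0.006 -0.019;0.12 0.03 0.027 0.052 0.012 -0.038;0.19 0.048 0.042 0.083 0.019 -0.06;0.26 0.066 0.057 0.113 0.025 -0.083;0.33 0.084 0.073 0.143 0.032 -0.105;0.4 0.101 0.088 0.174 0.039 -0.127;0.47 0.119 0.104 0.204 0.046 -0.149;0.54 0.137 0.119 0.235 0.053 -0.171;0.61 0.155 0.135 0.265 0.06 -0.194;0.68 0.172 0.15 0.296 0.067 -0.216;0.74 0.188 0.164 0.322 0.072 -0.235;0.79 0.2 0.175 0.344 0.077 -0.251;0.83 0.211 0.183 0.361 0.081 -0.264;0.855 0.217 0.189 0.372 0.084 -0.272;0.862 0.219 0.191 0.375 0.084 -0.274;0.862 0.219 0.191 0.375 0.084 -0.274;0.862 0.219 0.191 0.375 0.084 -0.274'
python3 - <<'E'
from h import *
print(tool(),state()['qpos'])
ims={}
for c in('top','side','wrist'):
    im=grab_frame(c)[:,:,::-1];cv2.imwrite(f'pics/{c}3.png',im);ims[c]=im
    for q in["stand_top","window","tall_canister_label","tall_canister","scanner"]:
        print(c,q,[(np.round(d['location'],1).tolist(),round(d['confidence'],2)) for d in tip_of(q,c)][:3])
t=cv2.resize(ims['top'][210:330,140:300],None,fx=2.5,fy=2.5,interpolation=2)
s=cv2.resize(ims['side'][230:440,280:420],None,fx=2.5,fy=2.5,interpolation=2)
m=np.zeros((525,750,3),np.uint8);m[:300,:400]=t;m[:,400:]=s;cv2.imwrite('pics/m3.png',m)
E
```

```text
time_s: 7.18
ee_pos: [523.7, 151.8, 261.4]
ee_rot: [-179.9, 0.0, 128.0]
force: [-0.9, -0.4, -4.3]
gripper_width: 54.8
(array([[-6.15551341e-01,  7.88095955e-01, -1.14547264e-03],
       [ 7.88096531e-01,  6.15549318e-01, -1.70146916e-03],
       [-6.35826062e-04, -1.95008464e-03, -9.99997896e-01]]), array([523.73710715, 151.79963287, 261.35674182])) [ 1.49996386e+01  1.47990656e+01  9.09517949e+01 -8.01554857e-02
  7.43377796e+01 -2.29706287e+01]
top stand_top []
top window []
top tall_canister_label [([394.0, 144.4], 0.78), ([388.4, 331.1], 0.57)]
top tall_canister [([367.0, 359.3], 0.94), ([371.4, 137.3], 0.86), ([399.7, 228.5], 0.73)]
top scanner [([247.1, 274.0], 0.63)]
side stand_top [([356.0, 331.5], 0.68)]
side window []
side tall_canister_label [([418.0, 222.9], 0.9), ([236.5, 200.3], 0.73), ([356.1, 287.9], 0.56)]
side tall_canister [([441.5, 235.7], 0.81), ([355.4, 298.3], 0.58)]
side scanner [([355.4, 341.8], 0.7)]
wrist stand_top [([312.8, 215.2], 0.65)]
wrist window [([369.4, 139.1], 0.74)]
wrist tall_canister_label [([85.8, 351.8], 0.59)]
wrist tall_canister [([319.0, 242.2], 0.57), ([194.7, 271.8], 0.46)]
wrist scanner [([312.0, 213.2], 0.82)]
```

View pics/m3.png

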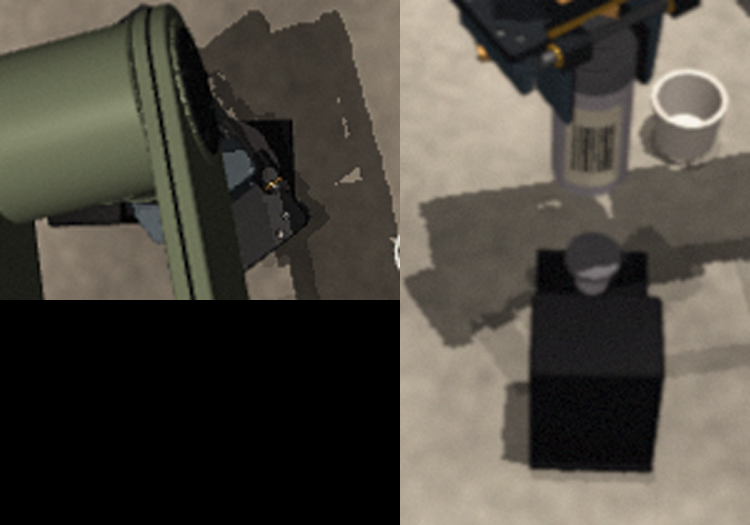

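View pics/wrist3.png

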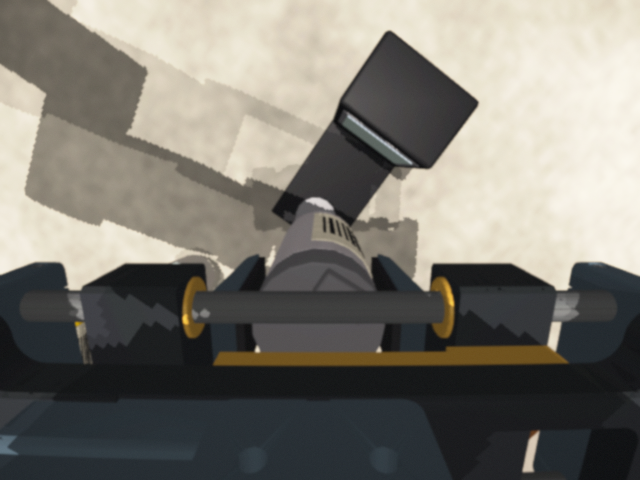

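The side crop shows the canister hanging upright, its barcode centred on it toward the side camera, with the disc at about (357,332). The wrist view shows the block top's corners at (388,31), (477,102), (342,104) and (430,167), and the label turned toward the block. Next I'll work out the scanner yaw, stand position and label angle.

```bash
python3 - <<'E'
from h import *
T=calibration('top');S=calibration('side');W=calibration('wrist')
C=[onz(u,140,W) for u in [(388,31),(477,102),(342,105),(430,167)]]
for c in C: print(c)
d=lambda a,b:np.degrees(np.arctan2(*(b-a)[1::-1]))
print('yaw from sides',d(C[2],C[0]),d(C[3],C[1]),'from edges',d(C[1],C[0])-90,d(C[3],C[2])-90)
m=sum(C)/4;print('block mid',m)
print('plate L edge',[onz(u,8,W) for u in[(272,211),(331,124)]],'R',[onz(u,8,W) for u in[(352,226),(391,170)]])
# scanner fit: stand x,y,yaw using block corners wrist, stand side/top
def f(v):
    c,s=np.cos(v[2]),np.sin(v[2]);P=lambda x,y,z:[v[0]+c*x-s*y,v[1]+s*x+c*y,z]
    return np.r_[.4*(proj([P(159,45,140),P(159,-45,140),P(95,45,140),P(95,-45,140)],W)-[[388,31],[477,102],[342,105],[430,167]]).ravel(),
     (proj(P(0,0,45),S)-[356.7,331.3]).ravel(),(proj(P(0,0,45),T)-[242.6,274.5]).ravel(),
     .7*(proj([P(159,45,140),P(159,-45,140)],T)-[[159,300.5],[159,257.5]])[:,1].ravel()]
r=least_squares(f,[525,152,1.6]);print(r.x,np.degrees(r.x[2]),np.round(f(r.x).reshape(-1,2),1))
c,_=ray((356,330),S);print('side cam az from stand',np.degrees(np.arctan2(c[1]-152,c[0]-525)),c)
p=tool()[1]
for a in(85,90,93,97): 
  l=p+[28*np.cos(np.radians(a)),28*np.sin(np.radians(a)),54-107]
  print(a,proj(l,S),proj(l,W))
print('axis bottom',proj(p-[0,0,107],S))
E
```

```text
[466.14884076 307.54915644 140.        ]
[550.67307588 312.44629553 140.        ]
[471.95085064 247.18646472 140.        ]
[554.95226809 254.22751902 140.        ]
yaw from sides 95.49035412129481 94.20379065007587 from edges -266.68412168817326 -265.1511774407502
block mid [510.93125884 280.35235893 140.        ]
plate L edge [array([475.8013219 , 123.44913687,   8.        ]), array([469.57308932, 244.6056891 ,   8.        ])] R [array([562.74953591, 168.30718802,   8.        ]), array([556.45658542, 247.7648982 ,   8.        ])]
[520.90662621 153.74124469   1.64637525] 94.33035327935639 [[-0.4 -1.4]
 [ 2.3 -0.3]
 [-2.  -0.1]
 [ 0.6  2.1]
 [-0.9 -0.9]
 [-0.3  1.1]
 [ 0.3 -0.1]]
side cam az from stand 91.16265356689097 [512.18748374 783.31646791 973.90353518]
85 [[354.2828104  288.77266962]] [[350.71275679 237.06639259]]
90 [[355.71070862 288.91401583]] [[347.72493503 234.52283031]]
93 [[356.57174115 288.95171811]] [[345.81925911 233.12057368]]
97 [[357.71961779 288.94677036]] [[343.15766429 231.40466542]]
axis bottom [[355.73358774 295.26949202]]
```

```bash
python3 - <<'E'
from h import *
a=np.radians(38+1.5);y=np.array([np.cos(a),np.sin(a),0]);z=np.array([0,0,-1.]);Rg=np.c_[np.cross(y,z),y,z]
print(row(Rg,np.array([521,153.6,152+7])))
E
```

```text
[ 0.0059 -0.0037  0.2058 -0.0003  0.0004 -0.0165]
```

```bash
python3 -m jog '0.002 -0.001 0.01 0 0 -0.005;0.004 -0.003 0.03 0 0 -0.01;0.006 -0.004 0.06 0 0 -0.016;0.006 -0.004 0.09 0 0 -0.016;0.006 -0.004 0.115 0 0 -0.016;0.006 -0.004 0.135 0 0 -0.016;0.006 -0.004 0.155 0 0 -0.016;0.006 -0.004 0.17 0 0 -0.016;0.006 -0.004 0.182 0 0 -0.016;0.006 -0.004 0.192 0 0 -0.016;0.006 -0.004 0.2 0 0 -0.016;0.006 -0.004 0.204 0 0 -0.016;0.006 -0.004 0.206 0 0 -0.016;0.006 -0.004 0.206 0 0 -0.016'
python3 - <<'E'
from h import *
im=grab_frame('side')[:,:,::-1];w=grab_frame('wrist')[:,:,::-1];print(state()['force'],tool()[1])
m=np.zeros((480,780,3),np.uint8);m[:,:300]=cv2.resize(im[265:385,310:385],None,fx=4,fy=4,interpolation=2);m[:,300:]=w[:,80:560];cv2.imwrite('pics/m4.png',m)
E
```

```text
time_s: 9.25
ee_pos: [520.9, 153.6, 159.0]
ee_rot: [-180.0, 0.0, 129.5]
force: [0.5, 0.4, -4.3]
gripper_width: 55.2
[ 0.80750104  0.37711784 -4.29280053] [521.07931275 153.6276288  159.29552563]
```

View pics/m4.png

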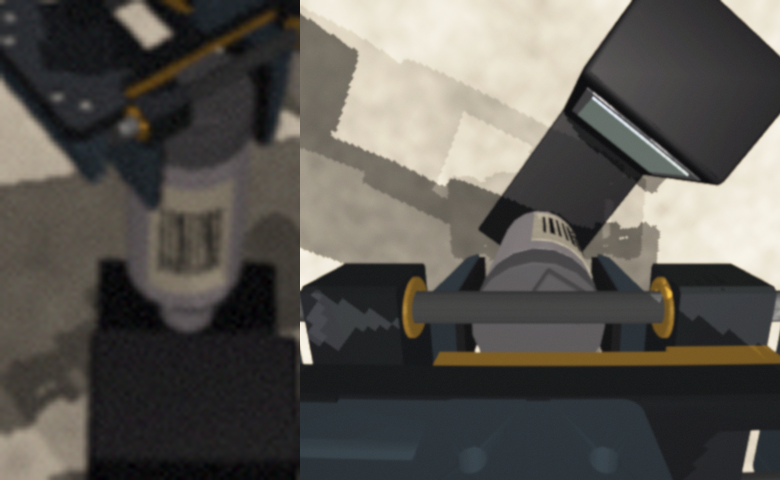

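The canister is right over the stand: the column centres are 186 and 188 in the crop, and the label faces the block. Lowering in small steps while watching the force.

```bash
python3 -m jog '0 0 0.004 0 0 0;0 0 0.007 0 0 0;0 0 0.009 0 0 0;0 0 0.011 0 0 0;0 0 0.011 0 0 0'; python3 -m jog '0 0 0.001 0 0 0;0 0 0.002 0 0 0;0 0 0.003 0 0 0;0 0 0.003 0 0 0'
```

```text
time_s: 9.77
ee_pos: [521.1, 153.6, 154.1]
ee_rot: [180.0, 0.1, 129.5]
force: [-0.8, 0.1, -2.9]
gripper_width: 55.1
time_s: 10.1
ee_pos: [521.2, 153.6, 154.0]
ee_rot: [179.9, 0.1, 129.5]
force: [-3.1, -0.3, 5.8]
gripper_width: 55.2
```

```bash
python3 -m jog '0 0 -0.001 0 0 0;0 0 -0.001 0 0 0' - 10; python3 -m jog '0 0 0 0 0 0;0 0 0 0 0 0;0 0 0 0 0 0;0 0 0 0 0 0;0 0 0 0 0 0;0 0 0 0 0 0' 1; python3 -m jog '0 0 -0.01 0 0 0;0 0 -0.03 0 0 0;0 0 -0.06 0 0 0;0 0 -0.1 0 0 0;0 0 -0.15 0 0 0;0 0 -0.2 0 0 0;0 0 -0.23 0 0 0;0 0 -0.24 0 0 0;0 0 -0.24 0 0 0'
python3 - <<'E'
from h import *
im=grab_frame('side')[:,:,::-1];w=grab_frame('wrist')[:,:,::-1]
W=calibration('wrist')
for n in("tall_canister_label","tall_canister"):print([(np.round(d['location'],1).tolist(),round(d['confidence'],2)) for d in tip_of(n,'wrist')][:2])
print('pred lid',proj([521,153.7,175],W),[proj([521+28*np.cos(t),153.7+28*np.sin(t),175],W)[0].round(1) for t in np.arange(4)*np.pi/2],'tab',proj([521+18*np.cos(1.646),153.7+18*np.sin(1.646),183],W))
m=np.zeros((480,780,3),np.uint8);m[:,:300]=cv2.resize(im[245:365,310:385],None,fx=4,fy=4,interpolation=2);m[:,300:]=w[:,80:560];cv2.imwrite('pics/m5.png',m)
E
```

```text
time_s: 10.27
ee_pos: [521.4, 153.7, 154.5]
ee_rot: [179.9, 0.1, 129.5]
force: [0.4, 0.6, -4.9]
gripper_width: 55.7
time_s: 10.77
ee_pos: [521.5, 153.7, 154.6]
ee_rot: [179.9, 0.1, 129.5]
force: [-0.8, 0.2, -0.3]
gripper_width: 90.6
time_s: 11.52
ee_pos: [521.8, 153.9, 276.7]
ee_rot: [179.7, 0.2, 129.5]
force: [-0.2, -0.6, 0.5]
gripper_width: 91.0
[([332.3, 205.8], 0.56)]
[([318.4, 217.0], 0.75)]
pred lid [[319.33520857 250.07300532]] [array([347.4, 272.4]), array([343.4, 221.9]), array([290.3, 227. ]), array([296.2, 277.1])] tab [[333.74587156 233.27133782]]
```

View pics/m5.png

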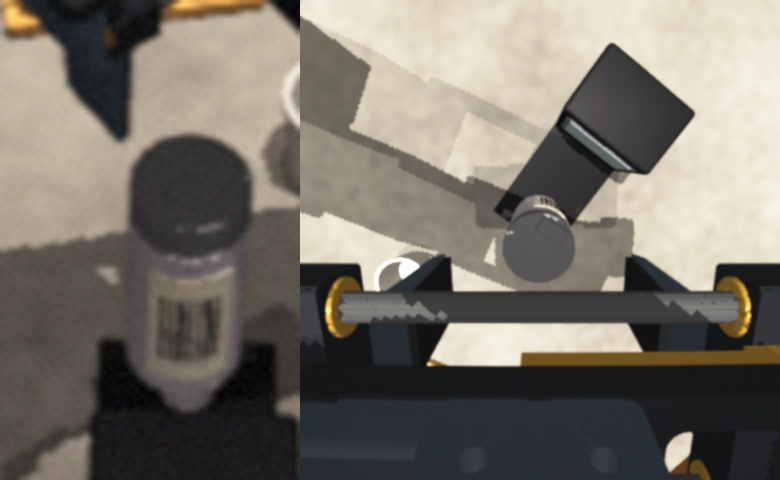

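The canister stands free on the stand, with its lid at wrist pixel (318,245) against a predicted (319,250), so about 4 mm off. The tab points at the scanner block within about 5°, and nothing touches it. Handing in.

```bash
python3 -c "
from workcell import *
print(state()['force'],state()['time_s']);print(job_done())"
```

```text
[ 0.39370293  0.27197467 -0.51338383] 11.7167
the job is handed in; nothing more can be done
None
```

The tall canister is on the scanner's stand with its label facing the window, and I handed the job in at about 11.7 s of the 38 s allowed. `job_done()` gives no verdict, so these are my own checks.

I gripped the canister along its axis and pulled it about 180 mm up out of the rack. I set it down in small steps, with about 10 N of contact at touchdown, then opened the gripper and backed off about 120 mm.

**Last checks:**
- **Position:** the wrist picture put the lid about 4 mm from where I expected it, within the 12 mm limit. The side picture showed it centred on the stand.
- **Label:** the lid tab read about 4–5° away from squarely facing the window, within the 14° limit.
- **Upright:** it looked upright and free-standing in the pictures, but I did not measure the tilt.
- **Robot:** the arm was clear of everything, with only about 0.7 N of residual force at hand-in.
- **Other objects:** I did not measure the short canister, mug or cup again. I felt no unexpected contact, and the path passed well above the mug and cup.

**Disagreement:** the first network fix put the stand about 7 mm off in x. I used a combined fit of the block corners and the stand pixels instead.

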